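# Set the kiln controller to programme 4 and start it

## Robot

A 6-joint arm with a two-finger parallel gripper is mounted at the origin on a cart in front of the work surface, level with it; the furniture and walls round the work are solid. World frame = base frame: x ahead of the robot, y to its left, z up, the work surface at z = 0. Lengths are in m, angles in rad, forces in N, time in s.
With the tool pointing down it reaches from about 0.325 to 0.9 m from the base axis. Payload 6.1 kg.
Tool frame: the origin (TCP) lies midway between the tips of the shut fingers; the grasp point (between the pads) lies 19 mm behind it (arm.hold_point_z is the distance from the TCP to the grasp point, in m); y points along the fingers, z is the direction in which the jaws open and shut, and the axes are right-handed (so a half turn about y gives the same grasp; the last joint's range is limited). The gripper opens to 85 mm and grips with 20 to 120 N. Pads are 22 mm wide; open, the fingers measure 114 mm over their backs; the gripper's body (76 mm by 85 mm) begins 54 mm behind the grasp point. The pads swing forward as they close: fully open they stand 13 mm farther back than shut.
Start: joints at [1.145, 0.22, 1.526, -0, 1.395, -0.126], TCP at [0.185, 0.597, 0.231] pointing down, gripper open.
Joint ranges: [-2.98, 2.98], [-0.91, 2.08], [0.09, 2.57], [-1.24, 4.39], [0.2, 2.65], [-2.68, 2.68]. Speed limits (rad/s): [2.57, 2.57, 3.01, 3.14, 3.14, 3.14].

## Interface

Orientations are given as a unit quaternion [w, x, y, z].
In Python, from workcell import arm gives the robot as it stands.
- The arm moves only by the tool carry_out, never from a script. Its arguments are lists of equal length, an entry for each row: "linear": the shift along the tool's x, y, z in units of 30 cm (1.0 is 30 cm), a list of three; "twist": the turn, a rotation vector about the tool's x, y, z in units of 90 degrees (1.0 is 90 degrees), a list of three; "grip": the closure, from 0 (fully open) to 1 (shut). In form: {"linear": [[tx, ty, tz], ...], "twist": [[rx, ry, rz], ...], "grip": [grip, ...]}. A call has 1 to 8 rows; each row is the pose to reach, as a shift and turn from the pose commanded when the call began, along the tool's axes at that moment; what a row does not reach only later rows make up. A row lasts 1/10 s, in which the tool goes at most 50 mm and 8.59 degrees, less where a joint would pass 70% of its speed; a pose out of reach is approached as far as the arm can. A call with a number of a shift or a turn outside -1 to 1 is refused whole. A call with a gripper value outside its range is refused whole. The fingers move at their own pace and stop on an object; "squeeze" is the grip in N (left out, the last holds). Time passes only in rows, so rows that repeat a pose let the fingers close. It gives the time, the measured TCP pose, the force and the opening at its end, in the units of the state.
- arm.read_state(): the state, without advancing time (a new reading comes with each control period).
- arm.read_camera(name): name is "scene" or "top" or "wrist"; returns a dict with "color" (420x560x3 uint8, blue, green, red), "vfov" (degrees; the focal length in pixels is half the picture's height over the tangent of half this angle, whatever the lens; pixels are square), "cx", "cy" (the principal point, pixels), "extrinsics" (4x4, takes a point from camera to world coordinates). Camera axes: x right, y down, z forward; pixel columns grow to the right and rows downward; lengths in m; the calibration is good to about 2 mm. A picture is of the moment at which its call begins. There is no depth.
- arm.hand_in(): hands the job in, once; it reports no verdict.
The state is a dict: "t": time; "q": joint angles; "qvel": joint speeds; "tau": joint torques, N m; "position": TCP position; "tcp_rot": TCP orientation; "force": force on the tool from outside, world axes, zero at the start; "ft_torque": the same for the moment, N m; "opening": opening from 0.0 (shut) to 1.0 (fully open).
Only numpy, scipy, OpenCV 4.12 (cv2) and the standard library are available. Lean on these libraries where they do the work, as an engineer would, in place of code of your own. Each camera call takes 0.05 s, during which the arm holds its last target. There are 200 camera calls.

## Task

On the kiln controller, push the long pointer of the big selector round clockwise with a fingertip, click by click, until it sits at the fourth tick after the off ring, without going past it, then let go of it and press the round start button down and release it. Only push gently with the fingers, gripping and lifting nothing, and leave the small knob and everything round the controller as they are.

Things in the scene. Friction and masses are not known exactly. Their poses are not given: they have to be found in the camera images.
- console: kiln controller: grey case fixed to the worktop, 150 (x) by 230 (y) by 52 mm high, flat aluminium panel on top. Origin: centre of its underside; z up, -x its front (to the robot at yaw 0), +y its left. In this frame (mm) the selector's axis is at x -4, y 50, the start button at x -33, y -72, the trim knob at x 42, y -72.
- selector (a joint): selector angle, rad: 0 = off, growing clockwise from above, 0.5236 a click: tick n at n x 0.5236, tick 4 at 2.094. Seven sprung positions (off, 1 to 6), end stops just outside. About 3 to 10 N sideways on the pointer takes it over a click; half-way (0.262 rad) it jumps by itself into the next and stays. Starts at off, 1 or 2.
- selector_axis (a point): on the selector's vertical axis, 20 mm above the panel. The selector is black: skirt 42 mm across, 9 mm high; hub 30 mm across; pointer bar with a white line, 10 mm wide, reaching out to 48 mm from the axis, lower edge 8 mm and top 32 mm above the panel.
- selector_tip (a point): outer end of the selector's pointer, 48 mm from the axis and 20 mm above the panel; the pointer runs from the axis to here.
- off_mark (a point): the off ring, a black ring 10 mm across on the panel, 58 mm from the selector's axis straight to the console's +y. Six black ticks follow it clockwise from above, 30 degrees apart, each longer than the one before: tick 3 is straight to the console's +x (away from the robot), tick 4 is 30 degrees to the right of that.
- start (a joint): travel of the start button, m: 0 up, 0.006 fully down (4 N); springs back.
- start_top (a point): centre of the top of the round start button, 26 mm across in a steel collar, at the front right of the panel; it is pressed straight down.
- trim (a joint): angle of the small trim knob, rad (not to be turned).
- trim_top (a point): centre of the top of the small round trim knob, 22 mm across and 16 mm high, at the back right of the panel.
- trim_mark (a point): end of the white line on top of the trim knob, 10 mm from its axis.
- jar_c (a point): glaze jar with screw lid, 56 mm across, 68 mm tall, loose bystander beside the controller; this point is its centre, half-way up.
- pot_c (a point): white pot, 73 mm across, 96 mm tall, loose bystander beside the controller; this point is its centre, half-way up.
- bowl_c (a point): small black bowl, 69 mm across, 38 mm tall, loose bystander beside the controller; this point is its centre, half-way up.
- angle_tile_c (a point): L-shaped test tile, 34x46 mm, 50 mm tall, loose bystander beside the controller; this point is its centre, half-way up.

How it is judged:
On the way, in this order (a step that is already met when the one before it is completed fails the run):
1. the selector sits at tick 4 with the fingers off it (value of joint selector between 1.9744 and 2.2144 rad and contact force between each of the arm, the fingers and selector below 0.1 N), for 0.2 s.
2. the start button is pressed with the selector at tick 4 (value of joint selector between 1.9744 and 2.2144 rad and value of joint start above 0.003 m), for 0.04 s.
At the end, for the whole second after the job is handed in: The selector rests at tick 4 (2.094 rad, within 0.12), the start button, pressed at least half-way (3 mm) after that was reached, is up again (within 1 mm), and the bystanders are at rest (value of joint selector between 1.9744 and 2.2144 rad and value of joint start below 0.001 m and linear speed of each of jar, pot, bowl, angle_tile below 0.02 m/s); the robot touches nothing.
It fails at once if the selector is turned past tick 4, towards tick 5 (value of joint selector above 2.3444 rad).
It fails at once if the start button is pressed while the selector is not at tick 4 (value of joint start above 0.003 m and not (value of joint selector between 1.9744 and 2.2144 rad)).
It fails at once if the selector is pinched or forced (over 25 N) (contact force between any of the fingers, the arm and selector above 25 N).
It fails at once if a bystander is displaced by over 20 mm or lifted (distance of any of jar_c, pot_c, bowl_c, angle_tile_c from where it was at the start of the episode above 0.02 m).
It fails at once if the small trim knob is turned by over 0.25 rad (distance of trim_mark from where it was at the start of the episode above 0.0025 m).
It also fails if it takes over 48 s, if anything falls off the work surface, if the arm or the gripper's body presses on something with over 40 N, if the wrist force passes 120 N, or if a joint passes its speed limit or range.

## Working session

There is one attempt and no reset: what is moved stays moved. The work goes in short steps, Python scripts to look and compute and a tool call to move; the robot and the scene stay as the last step left them, time stands still between calls to the robot, and variables do not carry over. Pictures are saved under pics/ and viewed, about 8 in all and at most 12, crops included, and the job is handed in when it is done.

Besides the shell and the picture viewer there is one more tool, called as name(argument=value, ...), one argument or row to a line, values as JSON. carry_out: Moves the arm, as the interface text tells. Shifts and turns lie within -1 to 1; 1 stands for 30 cm of shift or 90 degrees of turn. Its arguments: {"type":"object","properties":{"linear":{"type":"array","items":{"type":"array","items":{"type":"number","minimum":-1,"maximum":1}}},"twist":{"type":"array","items":{"type":"array","items":{"type":"number","minimum":-1,"maximum":1}}},"grip":{"type":"array","items":{"type":"number"}},"squeeze":{"type":"number"}},"required":["linear","twist","grip"]}

```bash
mkdir -p pics
cat > h.py <<'E'
import numpy as np, cv2
from workcell import arm
def ray(c,u,v):
    f=c["color"].shape[0]/2/np.tan(np.radians(c["vfov"])/2); E=np.array(c["extrinsics"])
    d=E[:3,:3]@np.array([(u-c["cx"])/f,(v-c["cy"])/f,1]); return E[:3,3],d
def plane(c,u,v,z):
    o,d=ray(c,u,v); return o+d*(z-o[2])/d[2]
def pix(c,p):
    f=c["color"].shape[0]/2/np.tan(np.radians(c["vfov"])/2); E=np.array(c["extrinsics"])
    q=E[:3,:3].T@(np.array(p)-E[:3,3]); return q[0]/q[2]*f+c["cx"],q[1]/q[2]*f+c["cy"]
E
python3 - <<'E'
from h import *
import pickle
s=arm.read_state(); print(s)
cs={n:arm.read_camera(n) for n in("scene","top")}
pickle.dump(cs,open("c0.pkl","wb"))
for n,c in cs.items():
    cv2.imwrite(f"pics/{n}0.png",c["color"]); print(n,c["vfov"],c["cx"],c["cy"],np.round(c["extrinsics"],3).tolist())
E
```

```text
{'t': 0.0, 'q': array([ 1.14489722e+00,  2.21256579e-01,  1.52763337e+00,  2.04671273e-05,
        1.39467757e+00, -1.26106236e-01]), 'qvel': array([-2.14319231e-04,  3.24341753e-04, -1.38614546e-03, -1.43437547e-05,
       -6.08611950e-04, -8.61094162e-04]), 'tau': array([-6.91610912e-04, -4.96901000e+01, -3.89386117e+01, -1.63539689e-04,
        1.13246278e-02, -1.58806063e-05]), 'position': array([0.18432359, 0.59656392, 0.23016859]), 'tcp_rot': array([-0.69850729,  0.699847  , -0.10579464,  0.10540039]), 'force': array([-0.24906002,  0.77938814,  0.15997849]), 'ft_torque': array([ 0.02159015,  0.01517634, -0.01693362]), 'opening': 1.0005024254895583}
scene 48.33835378487038 276.7379439721463 203.40493671162142 [[0.761, -0.457, 0.461, 0.096], [-0.649, -0.513, 0.562, -0.469], [-0.021, -0.727, -0.687, 0.695], [0.0, 0.0, 0.0, 1.0]]
top 45.29446922773431 277.2341963939073 210.6637568059273 [[0.007, -0.998, 0.055, 0.445], [-0.999, -0.005, 0.036, 0.005], [-0.036, -0.055, -0.998, 1.002], [0.0, 0.0, 0.0, 1.0]]
```

View pics/top0.png

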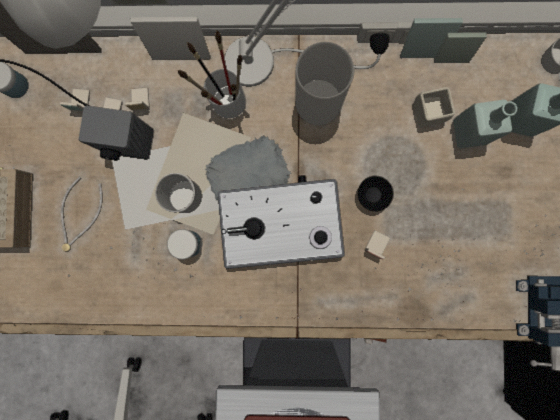

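View pics/scene0.png

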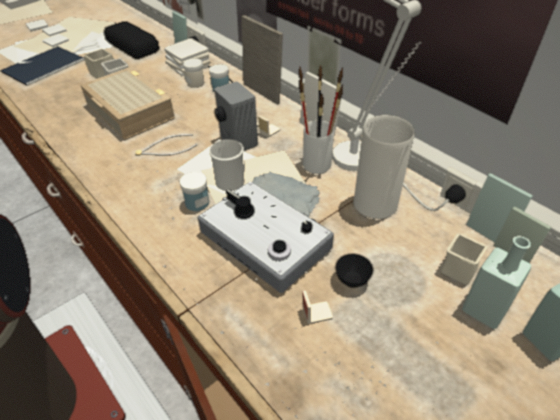

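Top view: console at about (220–342, 180–270), selector hub (254,228) with its pointer to the left, button (320,237), trim knob (316,197). Pot (177,193) and jar (183,244) on the left; bowl (374,194) and tile (378,244) on the right. I'll enlarge it.

Run:
```python
from h import *
import pickle
c=pickle.load(open("c0.pkl","rb"))["top"]
im=c["color"][170:280,210:355]
cv2.imwrite("pics/crop.png",cv2.resize(im,None,fx=5.4,fy=5.4,interpolation=cv2.INTER_CUBIC))
g=c["color"].min(2).astype(int)
# panel: bright, low saturation
hsv=cv2.cvtColor(c["color"],cv2.COLOR_BGR2HSV)
m=((hsv[...,1]<30)&(hsv[...,2]>130)).astype(np.uint8); m[:,:205]=0;m[:170]=0;m[280:]=0;m[:,355:]=0
m=cv2.morphologyEx(m,cv2.MORPH_CLOSE,np.ones((7,7)))
ct=max(cv2.findContours(m,0,2)[0],key=cv2.contourArea)
r=cv2.minAreaRect(ct);b=cv2.boxPoints(r);print(r,b.tolist())
P=np.array([plane(c,u,v,.052)[:2] for u,v in b]);print(P.round(4), np.linalg.norm(np.diff(P,axis=0),axis=1),P.mean(0))
```

```text
((271.9350891113281, 219.75416564941406), (81.3851318359375, 131.68829345703125), 84.34052276611328) [[202.39895629882812, 185.75323486328125], [333.4453430175781, 172.76666259765625], [341.4712219238281, 253.75509643554688], [210.42483520507812, 266.7416687011719]]
[[ 0.5442  0.1823]
 [ 0.5696 -0.0667]
 [ 0.417  -0.0819]
 [ 0.3906  0.1647]] [0.25033293 0.15335753 0.24798871] [0.48035444 0.04961008]
```

View pics/crop.png

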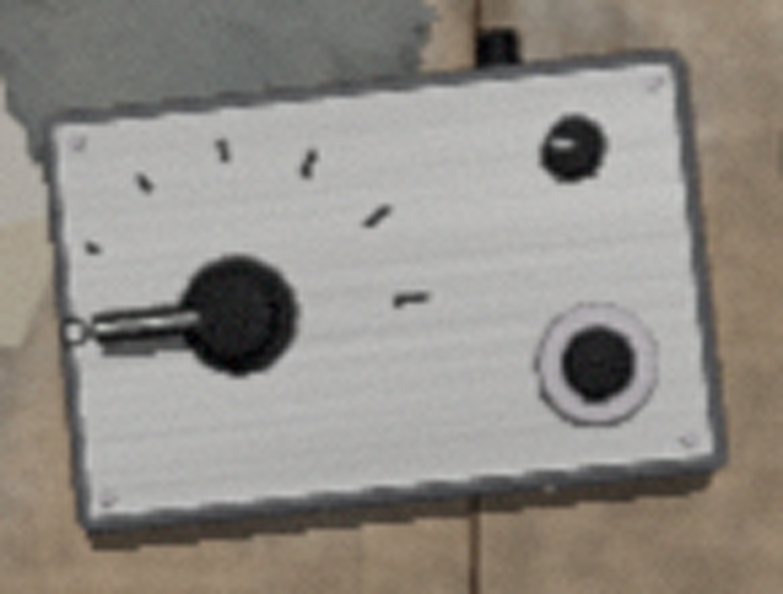

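The pointer is at off: ring at crop (76,332), pointer lying along it. I can see six ticks from (93,248) to (410,298), the trim knob at (573,148), the button at (597,363), and four panel screws.

```bash
cat >> h.py <<'E'
import pickle
E
python3 - <<'E'
from h import *
cs=pickle.load(open("c0.pkl","rb"));c=cs["top"]
W=lambda x,y,z:plane(c,(x+.5)/5.4-.5+210,(y+.5)/5.4-.5+170,z)[:2]
scr=np.array([W(*p,.052) for p in[(78,145),(656,85),(688,440),(110,500)]]);print("screws",scr.round(4),scr.mean(0))
loc=np.array([[-4,108],[-4,50],[42,-72],[-33,-72]])/1e3
obs=np.array([W(76,332,.052),W(240,315,.061),W(573,148,.068),W(597,363,.055)])
a=loc-loc.mean(0);b=obs-obs.mean(0)
yaw=np.arctan2((a[:,0]*b[:,1]-a[:,1]*b[:,0]).sum(),(a*b).sum())
R=np.array([[np.cos(yaw),-np.sin(yaw)],[np.sin(yaw),np.cos(yaw)]])
o=obs.mean(0)-R@loc.mean(0);print("yaw",np.degrees(yaw),"o",o,"res mm",((R.T@(obs-o).T).T-loc)*1e3)
d=R.T@(scr-o).T;print("screws local",d.T.round(4))
# screw/edge yaw
e=(scr[0]-scr[1])+(scr[3]-scr[2]);print("yaw screws",np.degrees(np.arctan2(-e[0],e[1])))
for n,p in dict(axis=(-.004,.05),btn=(-.033,-.072),trim=(.042,-.072)).items():print(n,o+R@p)
# scene camera check
s=cs["scene"]
for n,p in dict(axis=(-.004,.05,.084),btn=(-.033,-.072,.06),trim=(.042,-.072,.068),off=(-.004,.108,.052)).items():print(n,np.round(pix(s,[*(o+R@p[:2]),p[2]]),1))
im=s["color"][170:300,180:350];cv2.imwrite("pics/crop2.png",cv2.resize(im,None,fx=4.6,fy=4.6,interpolation=cv2.INTER_CUBIC))
# bystanders at rough base points
for n,u,v,z in(("pot",177,190,.096),("jar",183,244,.068),("bowl",374,194,.038),("tile",378,244,.05)):print(n,plane(c,u,v,z).round(3))
E
```

```text
screws [[ 0.5239  0.1406]
 [ 0.5458 -0.0623]
 [ 0.422  -0.0735]
 [ 0.3995  0.1278]] [0.47277123 0.03314453]
yaw 6.12727384015626 o [0.47336125 0.0335119 ] res mm [[ 0.20866975 -0.03214373]
 [ 0.08915821 -0.70741115]
 [-0.50009041  0.9317993 ]
 [ 0.20226245 -0.19224442]]
screws local [[ 0.0617  0.1011]
 [ 0.0618 -0.103 ]
 [-0.0625 -0.1009]
 [-0.0634  0.1016]]
yaw screws 6.267010019817964
axis [0.46404723 0.08279931]
btn [ 0.44823486 -0.04159911]
trim [ 0.5228064  -0.03359381]
axis [242.8 199.5]
btn [279.  248.6]
trim [306.5 223.3]
off [224.3 198. ]
pot [0.532 0.22  0.096]
jar [0.433 0.214 0.068]
bowl [ 0.531 -0.145  0.038]
tile [ 0.436 -0.15   0.05 ]
```

View pics/crop2.png

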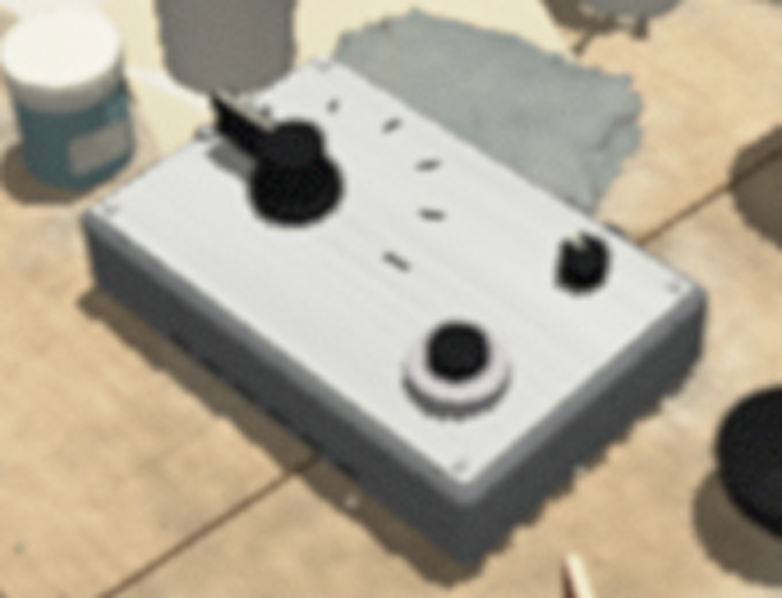

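```bash
cat >> h.py <<'E'
from scipy.spatial.transform import Rotation as Ro
AX=np.array([.464,.083]); YAW=np.radians(6.2)
def Rq(q): return Ro.from_quat(np.r_[q[1:],q[0]])
def target(clk,z=.065,r=.040,t=.016,sgn=1):
    a=np.pi/2+YAW-clk*np.pi/6; u=np.array([np.cos(a),np.sin(a)]); v=np.array([u[1],-u[0]])
    p=AX+r*u-t*v; x=np.r_[v*sgn,0]; y=np.array([0,0,-1.]); return np.r_[p,z],Ro.from_matrix(np.c_[x,y,np.cross(x,y)])
def rel(p0,R0,p,R):
    return (R0.inv().apply(p-p0)/.3).round(4).tolist(),((R0.inv()*R).as_rotvec()/(np.pi/2)).round(4).tolist()
E
python3 - <<'E'
from h import *
s=arm.read_state();R=Rq(s["tcp_rot"]);print(R.as_matrix().round(3))
p,T=target(0,z=.16,t=.030)
for g in(1,-1):
    p,T=target(0,z=.20,t=.032,sgn=g);print(g,p,rel(s["position"],R,p,T))
E
```

```text
[[ 0.955 -0.001  0.295]
 [-0.295 -0.002  0.955]
 [-0.    -1.    -0.002]]
1 [0.42786719 0.11931006 0.2       ] ([1.2453, 0.103, -1.2801], [0.0011, -0.2598, -0.0004])
-1 [0.42786719 0.11931006 0.2       ] ([1.2453, 0.103, -1.2801], [0.0005, 1.7402, 0.0015])
```

carry_out(
  linear=[
    [0.155, 0, -0.16],
    [0.31, 0, -0.32],
    [0.465, 0, -0.48],
    [0.62, 0, -0.64],
    [0.62, 0, -0.64],
    [0.62, 0, -0.64],
  ],
  twist=[
    [0, -0.05, 0],
    [0, -0.1, 0],
    [0, -0.15, 0],
    [0, -0.2, 0],
    [0, -0.26, 0],
    [0, -0.26, 0],
  ],
  grip=[1, 1, 1, 1, 1, 1],
)

```text
t: 0.7
position: [0.3067, 0.3553, 0.2308]
tcp_rot: [-0.705, 0.707, 0.038, -0.038]
force: [-1.5, 1.2, -0.1]
opening: -0.001
```

Run:
```python
from h import *
s=arm.read_state();R=Rq(s["tcp_rot"]);print(s["position"],s["q"],s["opening"])
p,T=target(0,z=.20,t=.032);print(rel(s["position"],R,p,T))
```

```text
[0.30670264 0.35530573 0.2308448 ] [ 6.91410979e-01 -1.59680875e-01  1.91635857e+00 -1.37857402e-03
  1.38586173e+00 -9.87767521e-01] -0.001003599634285565
([0.3162, 0.1042, -0.8256], [0.0011, 0.0003, -0.0])
```

carry_out(
  linear=[
    [0.08, 0.02, -0.15],
    [0.14, 0.04, -0.3],
    [0.2, 0.06, -0.45],
    [0.26, 0.08, -0.6],
    [0.3, 0.1, -0.74],
    [0.316, 0.104, -0.825],
    [0.316, 0.104, -0.825],
    [0.316, 0.104, -0.825],
  ],
  twist=[
    [0, 0, 0],
    [0, 0, 0],
    [0, 0, 0],
    [0, 0, 0],
    [0, 0, 0],
    [0, 0, 0],
    [0, 0, 0],
    [0, 0, 0],
  ],
  grip=[1, 1, 1, 1, 1, 1, 1, 1],
)

```text
t: 1.5
position: [0.4265, 0.1228, 0.1998]
tcp_rot: [0.706, -0.706, -0.037, 0.038]
force: [-0.0, 0.5, -0.5]
opening: 0.002
```

Run:
```python
from h import *
s=arm.read_state();R=Rq(s["tcp_rot"]);print(s["position"],s["force"])
p,T=target(0,z=.065,t=.026);print(p,rel(s["position"],R,p,T))
c=arm.read_camera("wrist");cv2.imwrite("pics/w1.png",c["color"])
d=arm.read_camera("scene")
print(np.round(pix(c,[*AX,.084])),np.round(pix(d,s["position"])))
```

```text
[0.42645364 0.12275448 0.19980965] [-0.00669484  0.46179993 -0.53787632]
[0.4338321  0.11995806 0.065     ] ([0.0238, 0.4493, -0.0121], [-0.0003, -0.001, -0.0005])
[217. 242.] [207. 150.]
```

View pics/w1.png

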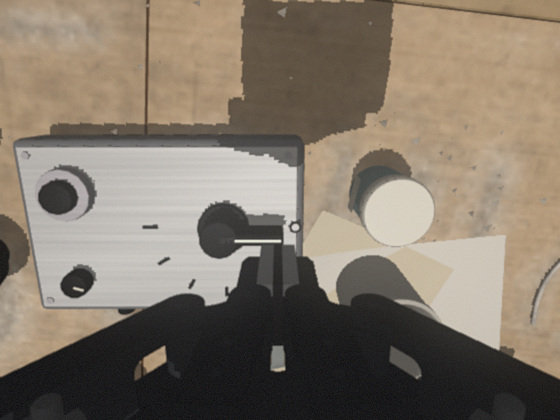

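Wrist view: hub at about (221,232), pointer's white line (235–282, 241), off ring (295,226), button (60,197), trim knob (78,282). I'll check these against my frame.

Run:
```python
from h import *
c=arm.read_camera("wrist")
R=np.array([[np.cos(YAW),-np.sin(YAW)],[np.sin(YAW),np.cos(YAW)]]);o=np.array([.4734,.0335])
for n,l,uv,z in(("off",(-4,108),(295,226.5),.052),("trim",(42,-72),(78,282),.068),("btn",(-33,-72),(60,197),.066),("collar",(-33,-72),(66,193),.055),("scr",(-62,-102),(25,155),.052),("scr2",(62,-102),(50,299),.052)):
    w=o+R@(np.array(l)/1e3);m=plane(c,*uv,z)[:2];print(n,w.round(4),m.round(4),((m-w)*1e3).round(1))
print(plane(c,282,241,.084).round(4))
print(np.round(c["extrinsics"],3).tolist())
im=c["color"]
```

```text
off [0.4578 0.1404] [0.4569 0.1421] [-0.8  1.7]
trim [ 0.5229 -0.0335] [ 0.5172 -0.026 ] [-5.8  7.5]
btn [ 0.4484 -0.0416] [ 0.4485 -0.0387] [0.1 2.9]
collar [ 0.4484 -0.0416] [ 0.4482 -0.0401] [-0.2  1.5]
scr [ 0.4228 -0.0746] [ 0.4221 -0.0722] [-0.7  2.4]
scr2 [ 0.5461 -0.0612] [ 0.5451 -0.0587] [-0.9  2.5]
[0.4584 0.1312 0.084 ]
[[-0.11, 0.96, 0.258, 0.36], [0.994, 0.106, 0.029, 0.117], [0.0, 0.26, -0.966, 0.341], [0.0, 0.0, 0.0, 1.0]]
```

My frame agrees with the wrist view within about 2.5 mm, and the pointer tip matches within 1 mm. The trim pick was off because I marked the knob's side. Now descending behind the pointer.

carry_out(
  linear=[
    [0.012, 0.1, -0.006],
    [0.024, 0.2, -0.012],
    [0.024, 0.3, -0.012],
    [0.024, 0.38, -0.012],
    [0.024, 0.43, -0.012],
    [0.024, 0.449, -0.012],
    [0.024, 0.449, -0.012],
    [0.024, 0.449, -0.012],
  ],
  twist=[
    [0, 0, 0],
    [0, 0, 0],
    [0, 0, 0],
    [0, 0, 0],
    [0, 0, 0],
    [0, 0, 0],
    [0, 0, 0],
    [0, 0, 0],
  ],
  grip=[1, 1, 1, 1, 1, 1, 1, 1],
)

```text
t: 2.45
position: [0.4348, 0.1208, 0.0663]
tcp_rot: [0.706, -0.706, -0.039, 0.038]
force: [-0.4, 0.0, 0.3]
opening: -0.005
```

```bash
cat > plan.py <<'E'
# usage: plan.py list of clicks (t=.016)
import sys; from h import *
s=arm.read_state();R=Rq(s["tcp_rot"]);p0=s["position"];print(p0,s["force"].round(2),s["t"])
# current face angle
L=[];T=[]
for k in map(float,sys.argv[1:]):
    l,t=rel(p0,R,*target(k)); L.append(np.round(l,3).tolist());T.append([0,round(t[1],3),0])
print(L);print(T)
c=arm.read_camera("wrist");cv2.imwrite("pics/cur.png",c["color"])
E
python3 plan.py -0.1 0 .1 .2 .3 .4 .5 .6
```

```text
[0.43480788 0.1207595  0.06629683] [-0.36  0.05  0.28] 2.45
[[0.023, 0.004, -0.005], [0.03, 0.004, -0.002], [0.037, 0.004, 0.0], [0.044, 0.004, 0.002], [0.051, 0.004, 0.004], [0.059, 0.004, 0.006], [0.066, 0.004, 0.007], [0.074, 0.004, 0.008]]
[[0, -0.032, 0], [0, 0.001, 0], [0, 0.034, 0], [0, 0.068, 0], [0, 0.101, 0], [0, 0.134, 0], [0, 0.168, 0], [0, 0.201, 0]]
```

View pics/cur.png

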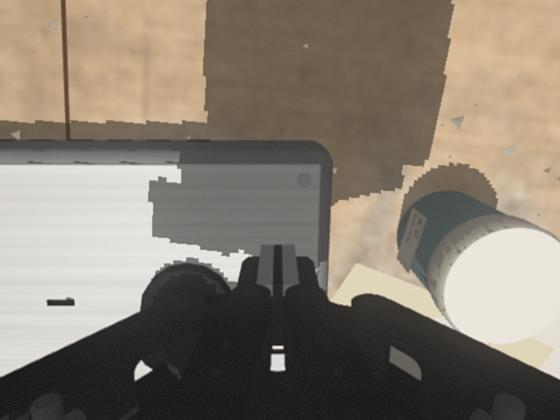

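Wrist view: the fingertips are over the panel at about (280,250), with the jar well clear on the right and the pointer hidden behind the fingers. Push the first click.

carry_out(
  linear=[
    [0.012, 0.003, 0],
    [0.023, 0.003, -0.001],
    [0.03, 0.003, -0.002],
    [0.037, 0.003, 0],
    [0.044, 0.003, 0.002],
    [0.051, 0.003, 0.004],
    [0.059, 0.003, 0.006],
    [0.066, 0.003, 0.007],
  ],
  twist=[
    [0, 0, 0],
    [0, 0, 0],
    [0, 0, 0],
    [0, 0.034, 0],
    [0, 0.068, 0],
    [0, 0.1, 0],
    [0, 0.134, 0],
    [0, 0.168, 0],
  ],
  grip=[1, 1, 1, 1, 1, 1, 1, 1],
)

```text
t: 3.3
position: [0.4533, 0.1244, 0.0642]
tcp_rot: [-0.705, 0.705, -0.056, 0.055]
force: [-0.2, -0.5, -0.5]
opening: 0.002
```

```bash
python3 plan.py .6 .65 .75 .85 1 1.15 1.3 1.45 1.6
python3 - <<'E'
from h import *
c=arm.read_camera("top");cv2.imwrite("pics/t2.png",cv2.resize(c["color"][160:280,200:350],None,fx=5,fy=5,interpolation=cv2.INTER_CUBIC))
E
```

```text
[0.45325165 0.12441674 0.06421464] [-0.17 -0.53 -0.52] 3.3
[[0.01, -0.003, 0.005], [0.014, -0.003, 0.006], [0.021, -0.003, 0.008], [0.028, -0.003, 0.01], [0.04, -0.003, 0.012], [0.051, -0.003, 0.013], [0.062, -0.003, 0.013], [0.073, -0.003, 0.012], [0.084, -0.003, 0.01]]
[[0, 0.031, 0], [0, 0.048, 0], [0, 0.081, 0], [0, 0.114, 0], [0, 0.164, 0], [0, 0.214, 0], [0, 0.264, 0], [0, 0.314, 0], [0, 0.364, 0]]
```

View pics/t2.png

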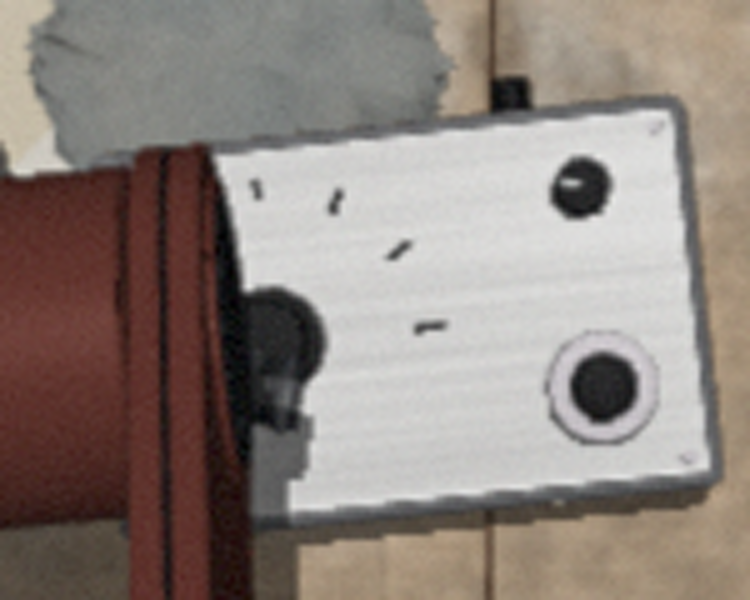

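The arm hides the pointer from above. I'll use the scene camera.

Run:
```python
from h import *
c=arm.read_camera("scene")
cv2.imwrite("pics/s2.png",cv2.resize(c["color"][150:270,180:330],None,fx=5,fy=5,interpolation=cv2.INTER_CUBIC))
for k in range(5):
    a=np.pi/2+YAW-k*np.pi/6; q=pix(c,[*(AX+.048*np.array([np.cos(a),np.sin(a)])),.084]);print(k,((np.array(q)-[180,150])*5).round())
```

```text
0 [230. 192.]
1 [285. 169.]
2 [348. 167.]
3 [402. 186.]
4 [434. 221.]
```

View pics/s2.png

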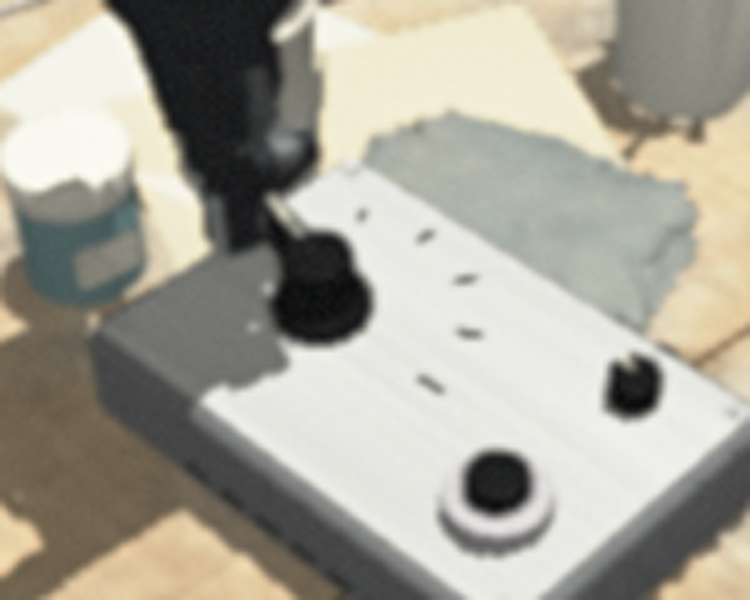

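The scene view shows the tip at about (270,200), around half a click, so the contact model looks right and the pointer is near its tipping point. Continue to 0.75 of a click.

carry_out(
  linear=[
    [0.005, -0.003, 0.003],
    [0.01, -0.003, 0.005],
    [0.014, -0.003, 0.006],
    [0.021, -0.003, 0.008],
    [0.021, -0.003, 0.008],
  ],
  twist=[
    [0, 0.016, 0],
    [0, 0.031, 0],
    [0, 0.048, 0],
    [0, 0.081, 0],
    [0, 0.081, 0],
  ],
  grip=[1, 1, 1, 1, 1],
)

```text
t: 3.95
position: [0.4607, 0.1258, 0.0656]
tcp_rot: [0.7, -0.7, 0.1, -0.1]
force: [0.6, -0.6, 0.5]
opening: 0.001
```

```bash
cat > line.py <<'E'
from h import *
# pointer clicks from the scene camera: white line between tip 20..46 mm -> score sampled along each candidate click
c=arm.read_camera("scene");g=c["color"].min(2).astype(float)
def smp(p): u,v=pix(c,p); return cv2.getRectSubPix(g.astype(np.float32),(1,1),(u+1.6,v+1.2))[0,0]
res=[]
for k in np.arange(-.2,5,.1):
    a=np.pi/2+YAW-k*np.pi/6;d=np.array([np.cos(a),np.sin(a)]);n=np.array([-d[1],d[0]])
    line=np.mean([smp([*(AX+r*d),.084]) for r in np.linspace(.018,.044,10)])
    side=np.mean([smp([*(AX+r*d+s*.0045*n),.084]) for r in np.linspace(.018,.044,10) for s in(-1,1)])
    res.append((line-side,round(k,1)))
print(sorted(res)[::-1][:4])
cv2.imwrite("pics/s3.png",cv2.resize(c["color"][150:270,180:330],None,fx=5,fy=5,interpolation=cv2.INTER_CUBIC))
E
python3 line.py; python3 plan.py .8 .9 1.05 1.2 1.35 1.5 1.65 1.75
```

```text
[(np.float32(28.447235), np.float64(1.4)), (np.float32(28.434692), np.float64(0.9)), (np.float32(28.072014), np.float64(0.8)), (np.float32(24.727386), np.float64(1.3))]
[0.46044224 0.1258255  0.06547585] [ 0.51 -0.06  0.01] 4.0
[[0.002, 0.002, 0.001], [0.009, 0.002, 0.003], [0.02, 0.002, 0.006], [0.031, 0.002, 0.008], [0.042, 0.002, 0.01], [0.053, 0.002, 0.01], [0.064, 0.002, 0.009], [0.072, 0.002, 0.008]]
[[0, 0.018, 0], [0, 0.052, 0], [0, 0.102, 0], [0, 0.152, 0], [0, 0.202, 0], [0, 0.252, 0], [0, 0.302, 0], [0, 0.335, 0]]
```

View pics/s3.png

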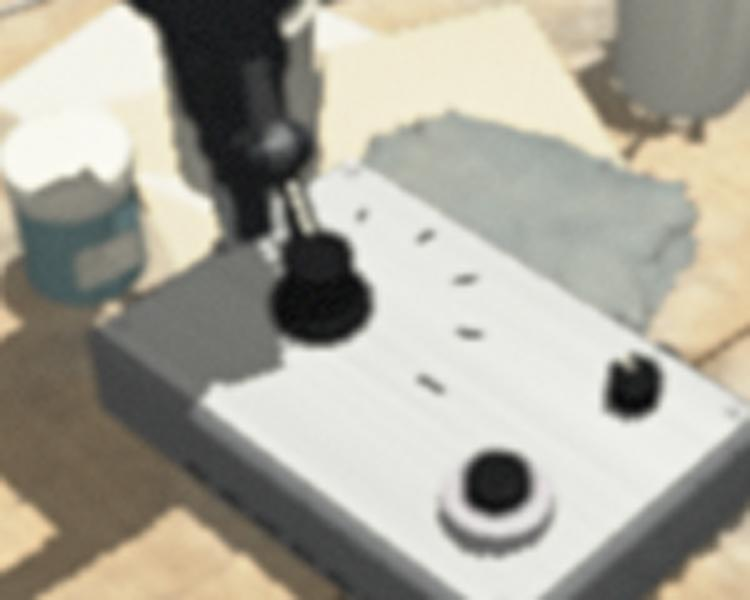

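The pointer now lies along (288,180)–(312,230), which matches tick 1, with the finger behind it as planned. Push to tick 2.

carry_out(
  linear=[
    [0.009, 0.002, 0.003],
    [0.02, 0.002, 0.006],
    [0.031, 0.002, 0.008],
    [0.042, 0.002, 0.01],
    [0.05, 0.002, 0.01],
    [0.057, 0.002, 0.01],
    [0.064, 0.002, 0.009],
    [0.068, 0.002, 0.009],
  ],
  twist=[
    [0, 0.052, 0],
    [0, 0.102, 0],
    [0, 0.152, 0],
    [0, 0.202, 0],
    [0, 0.236, 0],
    [0, 0.27, 0],
    [0, 0.302, 0],
    [0, 0.32, 0],
  ],
  grip=[1, 1, 1, 1, 1, 1, 1, 1],
)

```text
t: 4.85
position: [0.4806, 0.1227, 0.0648]
tcp_rot: [-0.653, 0.653, -0.271, 0.271]
force: [-0.2, 0.8, 0.7]
opening: 0.0
```

```bash
python3 line.py; python3 plan.py 1.8 1.95 2.1 2.25 2.4 2.5 2.6 2.7
```

```text
[(np.float32(48.082047), np.float64(1.6)), (np.float32(23.771362), np.float64(1.7)), (np.float32(19.129929), np.float64(-0.1)), (np.float32(18.84056), np.float64(1.5))]
[0.48080797 0.12265664 0.06484153] [0.58 0.23 0.45] 4.9
[[0.007, -0.0, 0.003], [0.018, -0.0, 0.006], [0.029, -0.0, 0.008], [0.04, -0.0, 0.01], [0.051, -0.0, 0.011], [0.059, -0.0, 0.01], [0.066, -0.0, 0.01], [0.074, -0.0, 0.009]]
[[0, 0.03, 0], [0, 0.08, 0], [0, 0.13, 0], [0, 0.18, 0], [0, 0.23, 0], [0, 0.263, 0], [0, 0.297, 0], [0, 0.33, 0]]
```

carry_out(
  linear=[
    [0.007, 0, 0.003],
    [0.018, 0, 0.006],
    [0.029, 0, 0.008],
    [0.04, 0, 0.01],
    [0.051, 0, 0.011],
    [0.059, 0, 0.01],
    [0.066, 0, 0.01],
    [0.07, 0, 0.01],
  ],
  twist=[
    [0, 0.03, 0],
    [0, 0.08, 0],
    [0, 0.13, 0],
    [0, 0.18, 0],
    [0, 0.23, 0],
    [0, 0.263, 0],
    [0, 0.297, 0],
    [0, 0.315, 0],
  ],
  grip=[1, 1, 1, 1, 1, 1, 1, 1],
)

```text
t: 5.75
position: [0.4975, 0.11, 0.0648]
tcp_rot: [-0.567, 0.567, -0.422, 0.422]
force: [0.0, -0.4, 0.8]
opening: -0.004
```

```bash
python3 line.py; python3 plan.py 2.8 2.9 3.05 3.2 3.3 3.4 3.5 3.55 3.6 3.65 3.7
```

```text
[(np.float32(37.087463), np.float64(1.0)), (np.float32(30.335976), np.float64(1.1)), (np.float32(24.379047), np.float64(2.5)), (np.float32(21.64569), np.float64(0.9))]
[0.49769062 0.10984949 0.06484216] [ 0.06  0.58 -0.04] 5.8
[[0.011, -0.0, 0.004], [0.018, -0.0, 0.006], [0.029, -0.0, 0.008], [0.04, -0.0, 0.01], [0.048, -0.0, 0.01], [0.055, -0.0, 0.01], [0.063, -0.0, 0.01], [0.066, -0.0, 0.01], [0.07, -0.0, 0.01], [0.074, -0.0, 0.009], [0.078, -0.0, 0.008]]
[[0, 0.049, 0], [0, 0.082, 0], [0, 0.132, 0], [0, 0.182, 0], [0, 0.215, 0], [0, 0.249, 0], [0, 0.282, 0], [0, 0.299, 0], [0, 0.315, 0], [0, 0.332, 0], [0, 0.349, 0]]
```

View pics/s3.png

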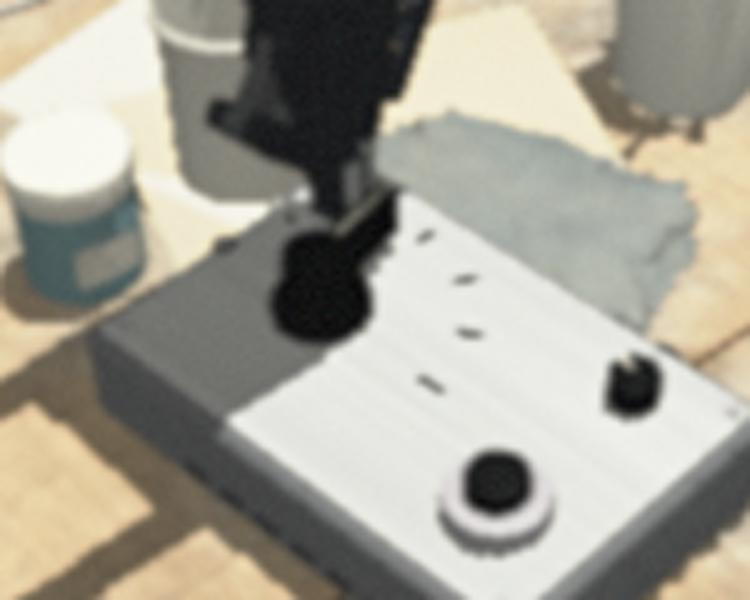

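The pointer now runs from (340,235) to (395,192), close to the tick 3 prediction of (410,192) and well past tick 2. Now the last click, slower.

carry_out(
  linear=[
    [0.011, 0, 0.004],
    [0.018, 0, 0.006],
    [0.025, 0, 0.007],
    [0.033, 0, 0.009],
    [0.04, 0, 0.01],
    [0.045, 0, 0.01],
    [0.05, 0, 0.01],
    [0.055, 0, 0.01],
  ],
  twist=[
    [0, 0.049, 0],
    [0, 0.082, 0],
    [0, 0.115, 0],
    [0, 0.15, 0],
    [0, 0.182, 0],
    [0, 0.205, 0],
    [0, 0.227, 0],
    [0, 0.249, 0],
  ],
  grip=[1, 1, 1, 1, 1, 1, 1, 1],
)

```text
t: 6.65
position: [0.5051, 0.0955, 0.0648]
tcp_rot: [0.475, -0.474, 0.525, -0.524]
force: [0.1, -0.0, -0.1]
opening: -0.002
```

```bash
python3 line.py; python3 plan.py 3.35 3.4 3.45 3.5 3.55 3.6 3.65 3.7
```

```text
[(np.float32(34.552612), np.float64(1.7)), (np.float32(32.441704), np.float64(1.8)), (np.float32(23.69051), np.float64(3.2)), (np.float32(19.135208), np.float64(3.1))]
[0.50516982 0.09517261 0.06480214] [-0.45 -0.33 -0.47] 6.7
[[-0.003, -0.001, -0.0], [0.001, -0.001, 0.001], [0.004, -0.001, 0.002], [0.008, -0.001, 0.004], [0.012, -0.001, 0.005], [0.015, -0.001, 0.006], [0.019, -0.001, 0.007], [0.022, -0.001, 0.008]]
[[0, -0.017, 0], [0, -0.0, 0], [0, 0.016, 0], [0, 0.033, 0], [0, 0.05, 0], [0, 0.066, 0], [0, 0.083, 0], [0, 0.1, 0]]
```

carry_out(
  linear=[
    [0.004, 0, 0.002],
    [0.006, 0, 0.003],
    [0.008, 0, 0.004],
    [0.01, 0, 0.005],
    [0.012, 0, 0.005],
    [0.015, 0, 0.006],
    [0.015, 0, 0.006],
  ],
  twist=[
    [0, 0.016, 0],
    [0, 0.025, 0],
    [0, 0.033, 0],
    [0, 0.042, 0],
    [0, 0.05, 0],
    [0, 0.066, 0],
    [0, 0.066, 0],
  ],
  grip=[1, 1, 1, 1, 1, 1, 1],
)

```text
t: 7.45
position: [0.5065, 0.0902, 0.0648]
tcp_rot: [-0.446, 0.446, -0.549, 0.549]
force: [-0.1, -0.6, -0.3]
opening: 0.003
```

```bash
python3 line.py; python3 plan.py 3.3 3
```

```text
[(np.float32(37.265427), np.float64(1.9)), (np.float32(31.469543), np.float64(2.0)), (np.float32(17.796692), np.float64(1.8)), (np.float32(16.355312), np.float64(3.8))]
[0.50653038 0.09027951 0.0648116 ] [-0.52  0.21 -0.2 ] 7.5
[[-0.021, -0.001, -0.01], [-0.039, -0.001, -0.023]]
[[0, -0.099, 0], [0, -0.199, 0]]
```

View pics/s3.png

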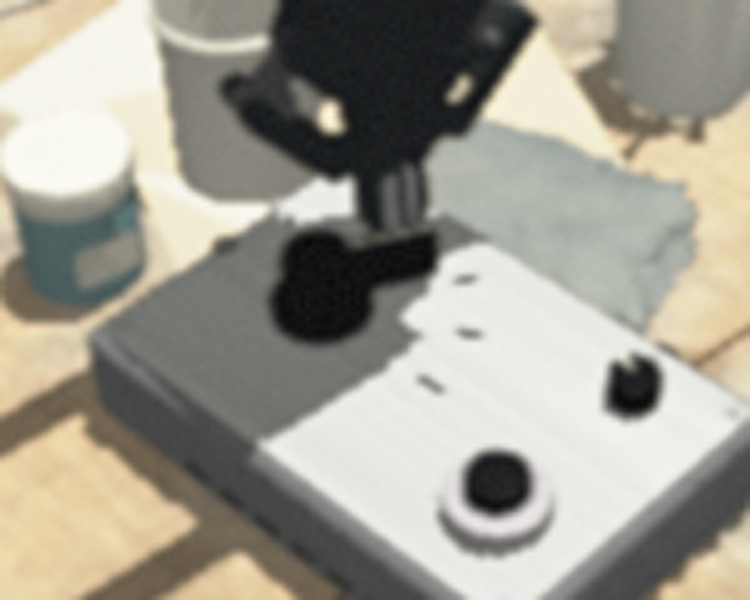

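The pointer end is at about (433,232), a direction of 11° against 12° predicted for tick 4, so it's there. Back off and lift.

carry_out(
  linear=[
    [-0.02, 0, 0],
    [-0.05, 0, 0],
    [-0.05, -0.05, 0],
    [-0.05, -0.15, 0],
    [-0.05, -0.25, 0],
    [-0.05, -0.25, 0],
  ],
  twist=[
    [0, 0, 0],
    [0, 0, 0],
    [0, 0, 0],
    [0, 0, 0],
    [0, 0, 0],
    [0, 0, 0],
  ],
  grip=[1, 1, 1, 1, 1, 1],
)

```text
t: 8.15
position: [0.5132, 0.1056, 0.1459]
tcp_rot: [-0.449, 0.444, -0.546, 0.55]
force: [1.6, -0.4, 0.5]
opening: -0.002
```

Run:
```python
from h import *
s=arm.read_state();R=Rq(s["tcp_rot"])
b=np.array([.448,-.041]); print(s["position"],s["q"])
for z in(.14,.085):print(rel(s["position"],R,np.r_[b,z],R))
```

```text
[0.51322794 0.10564868 0.14585047] [ 5.24799291e-02  5.09839504e-02  1.88071964e+00 -5.96940200e-05
  1.20037840e+00  2.55703150e-01]
([0.5227, 0.0172, -0.1145], [0.0, 0.0, 0.0])
([0.5231, 0.2005, -0.1162], [0.0, 0.0, 0.0])
```

carry_out(
  linear=[
    [0.12, 0.0, -0.03],
    [0.25, 0.01, -0.06],
    [0.38, 0.015, -0.09],
    [0.48, 0.017, -0.115],
    [0.523, 0.017, -0.115],
    [0.523, 0.017, -0.115],
    [0.523, 0.017, -0.115],
  ],
  twist=[
    [0, 0, 0],
    [0, 0, 0],
    [0, 0, 0],
    [0, 0, 0],
    [0, 0, 0],
    [0, 0, 0],
    [0, 0, 0],
  ],
  grip=[1, 1, 1, 1, 1, 1, 1],
)

```text
t: 8.85
position: [0.4446, -0.0412, 0.135]
tcp_rot: [-0.447, 0.446, -0.548, 0.548]
force: [-0.6, 0.0, 0.3]
opening: 0.004
```

Run:
```python
from h import *
s=arm.read_state();R=Rq(s["tcp_rot"]);b=np.array([.448,-.041]); print(s["position"],s["force"])
for z in(.085,.075,.06):print(rel(s["position"],R,np.r_[b,z],R))
t=arm.read_camera("top");c=arm.read_camera("scene")
a=cv2.resize(t["color"][170:270,210:310],None,fx=4,fy=4,interpolation=cv2.INTER_CUBIC)
b=cv2.resize(c["color"][150:250,200:300],None,fx=4,fy=4,interpolation=cv2.INTER_CUBIC)
cv2.imwrite("pics/chk.png",np.hstack([a,b]))
for k in(3,3.5,4,4.5):
    an=np.pi/2+YAW-k*np.pi/6;P=[*(AX+.048*np.array([np.cos(an),np.sin(an)])),.084]
    print(k,(np.array(pix(t,P))-[210,170])*4,(np.array(pix(c,P))-[200,150])*4)
print((np.array(pix(t,[*AX,.084]))-[210,170])*4)
```

```text
[ 0.44457962 -0.04115164  0.13503158] [-0.57456237  0.001707    0.29529494]
([-0.0027, 0.1668, 0.0109], [0.0, 0.0, 0.0])
([-0.0027, 0.2001, 0.0109], [0.0, 0.0, 0.0])
([-0.0027, 0.2501, 0.0109], [0.0, 0.0, 0.0])
3 [159.79873892 126.89124021] [241.32194113 148.79202723]
3.5 [187.06884243 127.63073853] [256.96187668 161.65964907]
4 [213.21524249 135.4107455 ] [267.06961777 177.19606839]
4.5 [236.46348544 149.71797191] [270.82621822 194.4476652 ]
[170.0731967  231.11980932]
```

View pics/chk.png

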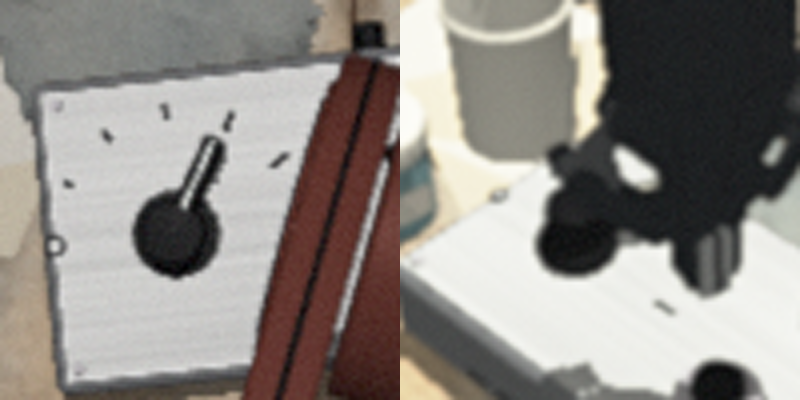

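The top view settles it: the ticks at (68,184), (107,136), (165,111) and (229,122) are 1–4, and the pointer tip at (212,140) lies at tick 4. Now lower slowly over the button.

carry_out(
  linear=[
    [0, 0.03, 0.01],
    [-0.002, 0.08, 0.011],
    [-0.002, 0.13, 0.011],
    [-0.002, 0.16, 0.011],
    [-0.002, 0.18, 0.011],
    [-0.002, 0.19, 0.011],
    [-0.002, 0.2, 0.011],
    [-0.002, 0.2, 0.011],
  ],
  twist=[
    [0, 0, 0],
    [0, 0, 0],
    [0, 0, 0],
    [0, 0, 0],
    [0, 0, 0],
    [0, 0, 0],
    [0, 0, 0],
    [0, 0, 0],
  ],
  grip=[1, 1, 1, 1, 1, 1, 1, 1],
)

```text
t: 9.75
position: [0.4475, -0.0417, 0.0747]
tcp_rot: [-0.447, 0.446, -0.548, 0.548]
force: [0.2, 0.5, 0.7]
opening: 0.001
```

carry_out(
  linear=[
    [0, 0.007, 0],
    [0, 0.013, 0],
    [0, 0.02, 0],
    [0, 0.026, 0],
    [0, 0.026, 0],
  ],
  twist=[
    [0, 0, 0],
    [0, 0, 0],
    [0, 0, 0],
    [0, 0, 0],
    [0, 0, 0],
  ],
  grip=[1, 1, 1, 1, 1],
)

```text
t: 10.25
position: [0.4479, -0.0418, 0.0679]
tcp_rot: [-0.447, 0.446, -0.548, 0.549]
force: [-2.5, 1.0, 9.8]
opening: -0.002
```

carry_out(
  linear=[
    [0, 0.003, 0],
    [0, 0.005, 0],
    [0, 0.005, 0],
  ],
  twist=[
    [0, 0, 0],
    [0, 0, 0],
    [0, 0, 0],
  ],
  grip=[1, 1, 1],
)

```text
t: 10.55
position: [0.4481, -0.0419, 0.0677]
tcp_rot: [-0.447, 0.446, -0.548, 0.548]
force: [-8.5, 1.8, 21.5]
opening: 0.004
```

carry_out(
  linear=[
    [0, -0.008, 0],
    [0, -0.011, 0],
    [0, -0.011, 0],
    [0, -0.011, 0],
  ],
  twist=[
    [0, 0, 0],
    [0, 0, 0],
    [0, 0, 0],
    [0, 0, 0],
  ],
  grip=[1, 1, 1, 1],
)

```text
t: 10.95
position: [0.4479, -0.0418, 0.0689]
tcp_rot: [-0.447, 0.446, -0.548, 0.549]
force: [1.0, 0.1, 3.3]
opening: -0.001
```

Run:
```python
from h import *
s0=arm.read_state()
F=[]
for i in range(6):
    arm.read_camera("scene"); s=arm.read_state();F.append(s["force"])
print(s["position"],np.mean(F,0),np.std(F,0))
c=pickle.load(open("c0.pkl","rb"))["scene"];t=pickle.load(open("c0.pkl","rb"))["top"]
# two-view height: button top, trim top, hub top  (scene crop2 px /4.6+(180,170); top crop px /5.4+(210,170))
for n,a,b in(("btn",(457,338),(598,363)),("trim",(582,250),(573,148)),("hub",(293,143),(240,313)),("collar",(457,372),(597,364))):
    o1,d1=ray(c,(a[0]+.5)/4.6-.5+180,(a[1]+.5)/4.6-.5+170);o2,d2=ray(t,(b[0]+.5)/5.4-.5+210,(b[1]+.5)/5.4-.5+170)
    k=np.linalg.lstsq(np.c_[d1,-d2],o2-o1,rcond=None)[0];print(n,((o1+k[0]*d1+o2+k[1]*d2)/2).round(4))
```

```text
[ 0.44785567 -0.04180117  0.06890577] [ 2.26306318 -0.06815316  3.01015837] [0.56015251 0.54205864 0.43117582]
btn [ 0.4485 -0.0413  0.0743]
trim [ 0.5225 -0.0329  0.0658]
hub [0.464  0.0806 0.0825]
collar [ 0.448  -0.0417  0.0552]
```

At z = 0.0689 the force is a springy 3.0 N. Vision puts the button's top at 0.074 when up and the collar at only 0.055, so the hard stop at 0.0677 was the button fully down. Release and lift.

carry_out(
  linear=[
    [0, -0.02, 0],
    [0, -0.05, 0],
    [0, -0.12, 0],
    [0, -0.25, 0],
    [0, -0.4, 0],
    [0, -0.45, 0],
    [0, -0.45, 0],
    [0, -0.45, 0],
  ],
  twist=[
    [0, 0, 0],
    [0, 0, 0],
    [0, 0, 0],
    [0, 0, 0],
    [0, 0, 0],
    [0, 0, 0],
    [0, 0, 0],
    [0, 0, 0],
  ],
  grip=[1, 1, 1, 1, 1, 1, 1, 1],
)

```text
t: 12.05
position: [0.4466, -0.0415, 0.2031]
tcp_rot: [0.446, -0.447, 0.549, -0.548]
force: [-0.4, -0.3, -0.2]
opening: 0.001
```

Run:
```python
from h import *
c0=pickle.load(open("c0.pkl","rb"))["scene"];t0=pickle.load(open("c0.pkl","rb"))["top"]
t=arm.read_camera("top");c=arm.read_camera("scene");s=arm.read_state();print(s["position"],s["force"])
def d(a,b,x0,x1,y0,y1):return round(float(np.abs(a["color"][y0:y1,x0:x1].astype(float)-b["color"][y0:y1,x0:x1]).mean()),1)
print("top pot",d(t,t0,150,205,165,215),"jar",d(t,t0,160,205,225,265),"bowl",d(t,t0,352,398,172,216),"tile",d(t,t0,362,395,228,262))
print("scene btn",d(c,c0,265,292,238,256),"trim",d(c,c0,298,316,216,236),"bowl",d(c,c0,330,378,250,296),"tile",d(c,c0,298,335,285,325),"jar",d(c,c0,178,210,170,212))
# pointer's white line in top view: bright pixels inside the dark pointer/hub region
g=t["color"].min(2).astype(np.float32);res=[]
for k in np.arange(3,5,.05):
    a=np.pi/2+YAW-k*np.pi/6;e=np.array([np.cos(a),np.sin(a)])
    res.append((np.mean([cv2.getRectSubPix(g,(1,1),pix(t,[*(AX+r*e),.084]))[0,0] for r in np.linspace(.018,.046,15)]),round(k,2)))
    n=np.array([e[1],-e[0]]);sd=np.mean([cv2.getRectSubPix(g,(1,1),pix(t,[*(AX+r*e+.004*n),.084]))[0,0] for r in np.linspace(.018,.046,15)])
    res[-1]=(float(res[-1][0]-sd),res[-1][1])
print(sorted(res)[::-1][:4])
```

```text
[ 0.44593901 -0.04128608  0.20182666] [-1.03538314  0.02288608 -0.92863247]
top pot 23.0 jar 23.9 bowl 25.6 tile 62.5
scene btn 22.4 trim 13.0 bowl 10.3 tile 14.9 jar 12.4
[(129.9304962158203, np.float64(4.0)), (106.8948745727539, np.float64(3.95)), (103.83164978027344, np.float64(4.05)), (53.27271270751953, np.float64(3.9))]
```

The pointer measures 4.00 clicks. The raw image differences include the arm's shadow, so I'll check shifts by template match, then hand in.

Run:
```python
from h import *
p=pickle.load(open("c0.pkl","rb"))
for cam,B in(("scene",dict(btn=(265,292,236,256),trim=(298,316,214,236),bowl=(332,376,252,294),tile=(300,334,288,324),jar=(178,210,172,210),screw=(270,290,262,280))),("top",dict(pot=(155,200,172,214),jar=(166,202,228,262)))):
    im=arm.read_camera(cam)["color"]
    for n,(a,b,c,d) in B.items():
        r=cv2.matchTemplate(im[c-8:d+8,a-8:b+8],p[cam]["color"][c:d,a:b],cv2.TM_CCOEFF_NORMED);_,v,_,l=cv2.minMaxLoc(r);print(cam,n,"shift px",l[0]-8,l[1]-8,round(v,2))
arm.hand_in()
```

```text
scene btn shift px 0 0 0.93
scene trim shift px 0 0 1.0
scene bowl shift px 0 0 1.0
scene tile shift px 0 0 1.0
scene jar shift px 0 0 1.0
scene screw shift px 0 0 0.98
top pot shift px 0 0 1.0
top jar shift px 0 0 1.0
the job is handed in; nothing more can be done
```

I pushed the selector's pointer with the shut fingertips from off to tick 4, backed off, then pressed the start button fully down, released it and lifted clear. I handed in at about 12 s; no verdict is reported.

- **Selector:** it measures 4.00 clicks in the last top view, taken after the press, and the picture before pressing shows it lying on the fourth tick.
- **Start button:** it hit a hard stop at 21.5 N, about 6 mm below the top height seen by the cameras. It pushed back at about 3 N just above that stop. At the end it showed no shift from its starting picture (match 0.93, with the arm close by).
- **Surroundings:** the trim knob, bowl, tile, jar and pot showed zero pixel shift (match 1.0), and the hand hung free at 0.20 m.

Two checks disagreed along the way:
- **Line detector:** my automatic line detector in the scene view gave wrong readings during the pushes, so I relied on viewed pictures and geometry there.
- **Image differences:** the raw differences near the end were high, probably from the arm and its shadow; the template matches above replaced them.

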